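Stopper a flask and hold it down in the leak tester's sprung cradle

TASK

Put the stopper from its stand fully home into the neck of the round flask while the flask stands on the bench, then carry the stoppered flask upright to the leak tester's sprung ring cradle, set it into the ring and press it down until the ring is at, or nearly at, its lower stop. Finish while still holding the flask by its neck and pressing it down there, without pushing on the ring itself; do not let go. Never tip the flask, and leave the bottle, the tin and the spool where they stand.

Things in the scene. Friction and masses are not known exactly. Their poses are not given: they have to be found in the camera images.
- flask: Loose white round flask, about 0.18 kg, upright on its 40 mm flat foot. Origin: underside centre of the foot; z up along the neck. Globe 66 mm wide, centred 26 mm up; neck 26 mm wide, 56 to 96 mm up, open at the top (bore 19 mm wide, 22 mm deep). A collar 34 mm wide rings the neck 60 to 64 mm up; fingers above it can push down on it.
- flask_mouth (a point): Centre of the flask's open mouth, level with the lip, 96 mm above the flask's origin.
- stopper: Loose rigid black stopper, 20 g, upright in a hole of the stand, plug down. Origin: centre of the plug's lower end, z up. Plug 20 mm long, tapering from 16 mm wide at the top to 13 mm, end chamfered; cylindrical head above it, 23 mm wide, 20 mm high, to grip. Home, the head's underside rests on the flask's lip; the plug has 1.5 mm clearance all round.
- stopper_seat (a point): Centre of the underside of the stopper's head, 20 mm above the stopper's origin; it meets the flask's mouth when the stopper is home.
- stand: Fixed aluminium block, 50 x 90 x 28 mm (x, y, z), with two 19 mm holes 42 mm apart along y, one of them empty; the stopper's head rests on its top. Origin: centre of its underside.
- cradle: Fixed sprung ring cradle of the leak tester: round grey base 116 mm in diameter and 10 mm thick, with three short dark spring cups 26 mm high; it carries the ring. Origin: centre of the base's underside, on the ring's axis. z up. (A tall fixed microscope stands left of the work, roughly x 0.5 to 0.8, y 0.3 to 0.6: pass it on the robot's side.)
- ring_seat (a point): Centre of the moving ring's top face, 55 mm above the cradle's origin when up. Level aluminium ring, 100 mm outside, 52 mm inside diameter, 9 mm thick, on three sprung legs; three bolt heads 2.5 mm high, 41 mm from the axis. The flask's globe sits in the hole and centres itself, the flask's origin then about 6 mm below this point.
- cradle_ring (a joint): How far the ring is pressed down, in m: 0 up (the flask's weight alone does not move it), 0.018 at the lower stop. Spring 450 N/m with preload: about 5 N of load (the flask's weight included) starts it, about 13 N brings it to the stop. It springs back when let go.
- ipa_bottle: Bystander: white plastic solvent bottle with grey cap, 59 x 58 x 122 mm, origin at the centre of its underside.
- tip_tin: Bystander: round grey open tin, 60 mm in diameter, 28 mm high, origin at the centre of its underside.
- solder_spool: Bystander: small spool with blue flanges, 45 mm in diameter, 26 mm high, lying on its flange; origin at the centre of its underside.
Things that resemble listed ones, but are neither listed nor needed, are in the scene too. Several things have the shape of the cradle; the one meant has the colours described above.

How it is judged:
By the outcome, as a careful person would: the job done as asked, in the order asked, and still so for the second after the job is handed in, while the arm keeps its last pose, push and grip.
It also fails if it takes over 69 s, if anything falls off the work surface, if the arm or the gripper's body presses on something with over 40 N, if the wrist force passes 120 N, or if a joint passes its speed limit or range.

ROBOT

A 6-joint arm with a two-finger parallel gripper is mounted at the origin on a cart in front of the work surface, level with it; the furniture and walls round the work are solid. World frame = base frame: x ahead of the robot, y to its left, z up, the work surface at z = 0. Lengths are in mm, angles in rad, forces in N, time in s.
With the tool pointing down it reaches from about 350 to 875 mm from the base axis. Payload 4.2 kg.
Tool frame: the origin (TCP) lies midway between the tips of the shut fingers; the grasp point (between the pads) lies 19 mm behind it; z points along the fingers, y is the line along which they close (so a half turn about z gives the same grasp; the last joint's range is limited). The gripper opens to 85 mm and grips with 20 to 120 N. Pads are 22 mm wide; open, the fingers measure 114 mm over their backs; the gripper's body (76 mm by 85 mm) begins 54 mm behind the grasp point. The pads swing forward as they close: fully open they stand 13 mm farther back than shut.
Start: joints at [1.534, 0.385, 0.008, 0, -1.194, -0.259], TCP at [182.158, 597.844, 231.312] pointing down, gripper open.
Joint ranges: [-3.14, 3.14], [-1.21, 2.06], [-1.07, 1.41], [-3.16, 2.05], [-2.99, -0.16], [-3.1, 3.1]. Speed limits (rad/s): [2.79, 2.79, 3.14, 3.14, 3.14, 3.14].

INTERFACE

Orientations are given as a unit quaternion [x, y, z, w].
In Python, from bench import arm, eyes, nets gives the robot as it stands.
- The arm moves only by the tool apply_moves, never from a script. Its arguments are lists of equal length, an entry for each row: "delta_rot": the turn, a rotation vector about the tool's x, y, z as a fraction of full scale, a list of three; "xyz": the shift along the tool's x, y, z as a fraction of full scale, a list of three; "hand": the gripper command: -1 is fully open, 1 is shut, values between are in proportion. In form: {"delta_rot": [[ax, ay, az], ...], "xyz": [[dx, dy, dz], ...], "hand": [hand, ...]}. A call has 1 to 20 rows; each row shifts and turns the commanded pose from where the row before left it, along the tool's axes as they then stand; what a row does not reach is not made up. Full scale, the value 1, is 0.025 m for a shift and 6 degrees for a turn. A row lasts 1/12 s, in which the tool goes at most 41.7 mm and 7.16 degrees, less where a joint would pass 70% of its speed; a pose out of reach is approached as far as the arm can. A call with a number of a shift or a turn outside -1 to 1 is refused whole. A call with a gripper value outside its range is refused whole. The fingers move at their own pace and stop on an object; the grip force is fixed at half the most. Time passes only in rows, so rows that do not move let the fingers close. It gives the time, the measured TCP pose, the force, the opening and the grip force at its end, in the units of the state.
- arm.read_state(): the state, without advancing time (a new reading comes with each control period).
- eyes.get_image(name): name is "side" or "top"; returns a dict with "frame" (480x640x3 uint8, red, green, blue), "range_z" (480x640 float32, mm along the optical axis (not along the pixel's ray), 0 where there is no reading), "camera_matrix" (3x3 intrinsics, pixels), "R" (3x3) and "t" (3): a world point X has camera coordinates R X + t. Camera axes: x right, y down, z forward; pixel columns grow to the right and rows downward; lengths in mm; the calibration is good to about 2 mm. A picture is of the moment at which its call begins.
- arm.job_done(): hands the job in; it is judged then, once.
Trained networks look in a picture, given as the dict that the camera call returned (one of the last four; its "shot" number tells which), for a name from the list of things; names that differ only in an ending like _2 or _b are one class to them, and where a whole thing is asked for, a point or a joint stands for the part that bears it (a point fixed in the world has none). Each returns a list of dicts, best first, with "score" (0 to 1); they miss things now and then, are a little off and sometimes report something else, mostly with a low value. They report only what shows in the picture. A call takes as long as a camera call. They do not tell look-alikes from the thing itself.
- nets.look_for(name, picture): "bbox" ([left, top, right, bottom] in pixels, round what is visible of it).
- nets.masks_of(name, picture): "region" (480x640 bool, what is visible of it) and "bbox" ([left, top, right, bottom] in pixels, round what is visible of it).
The state is a dict: "clock": time; "joints": joint angles; "joint_vel": joint speeds; "joint_efforts": joint torques, N m; "position": TCP position; "ee_rot": TCP orientation; "contact_force": force on the tool from outside, world axes, zero at the start; "wrist_torque": the same for the moment, N m; "gripper_width": finger opening in mm; "grasp_force": force on a finger pad.
Only numpy, scipy, OpenCV 4.12 (cv2) and the standard library are available. Lean on these libraries where they do the work, as an engineer would, in place of code of your own. Each camera call takes 0.05 s, during which the arm holds its last target. There are 200 camera calls.

## Working session

There is one attempt and no reset: what is moved stays moved. The work goes in short steps, Python scripts to look and compute and a tool call to move; the robot and the scene stay as the last step left them, time stands still between calls to the robot, and variables do not carry over. Pictures are saved under pics/ and viewed, at most 13 in all, crops included, and the job is handed in when it is done.

Besides the shell and the picture viewer there is one more tool, called after ">>>" as name(argument=value, ...) on one line, values as JSON. apply_moves: Moves the arm, as the interface text tells. Its arguments: {"type":"object","properties":{"delta_rot":{"type":"array"},"xyz":{"type":"array"},"hand":{"type":"array"}},"required":["delta_rot","xyz","hand"]}

```bash
mkdir -p pics
cat > h.py <<'E'
import numpy as np, cv2
from bench import arm, eyes, nets
def pts(im):
    K=im["camera_matrix"];z=im["range_z"];v,u=np.mgrid[:480,:640]
    c=np.stack([(u-K[0,2])/K[0,0]*z,(v-K[1,2])/K[1,1]*z,z],-1)
    P=(c-im["t"])@im["R"]; P[z<=0]=np.nan; return P
def save(im,n): cv2.imwrite(f"pics/{n}.png",im["frame"][...,::-1])
E
python3 - <<'E'
from h import *
np.set_printoptions(precision=1,suppress=True)
for c in ["top","side"]:
    im=eyes.get_image(c);save(im,c+"0");P=pts(im)
    print(c,im["R"].round(2).tolist(),im["t"])
    for n in ["flask","stopper","stand","cradle","ipa_bottle","tip_tin","solder_spool"]:
        for d in nets.masks_of(n,im)[:4]:
            q=P[d["region"]];q=q[~np.isnan(q[:,0])]
            if len(q): print(n,round(d["score"],2),d["bbox"],"lo",np.percentile(q,2,axis=0),"hi",np.percentile(q,98,axis=0))
s=arm.read_state();print(s["position"],s["ee_rot"],s["clock"],s["contact_force"])
E
```

```text
top [[-0.03, -1.0, -0.02], [-0.99, 0.03, -0.13], [0.13, 0.01, -0.99]] [-11.  579.7 953.5]
flask 0.66 [327.0, 223.8, 357.8, 256.3] lo [ 534.3 -100.6   31.8] hi [591.6 -43.6  96.8]
stand 0.57 [210.8, 277.6, 254.5, 309.5] lo [432.4 118.2  13. ] hi [490.4 205.9  31.6]
cradle 0.98 [318.4, 278.9, 374.9, 333.8] lo [ 370.8 -127.1    6.9] hi [471.2 -27.9  58.4]
cradle 0.89 [394.0, 243.9, 447.6, 297.8] lo [ 443.2 -286.2    6.5] hi [ 545.  -191.5   58.3]
ipa_bottle 0.9 [309.9, 158.2, 340.0, 197.3] lo [665.  -70.1   6.8] hi [724.1 -11.1 122.6]
tip_tin 0.61 [231.1, 187.8, 262.9, 210.1] lo [634.8 100.9  -1.9] hi [692.4 158.8  27.6]
solder_spool 0.71 [370.9, 177.9, 393.1, 206.2] lo [ 650.2 -181.6   -0.6] hi [ 690.6 -140.7   29. ]
side [[-0.96, -0.28, -0.0], [-0.18, 0.61, -0.77], [0.22, -0.74, -0.63]] [506.3 210.3 735.1]
flask 0.87 [299.0, 228.7, 335.6, 284.3] lo [532.6 -83.6   9.6] hi [588.5 -40.6  94.8]
stand 0.89 [319.6, 359.1, 357.8, 428.9] lo [429.7 119.6   0.3] hi [491.1 211.3  29.5]
cradle 0.89 [364.2, 247.3, 429.1, 314.6] lo [ 367.6 -126.4    3.4] hi [467.2 -24.6  56.2]
cradle 0.76 [345.2, 189.0, 401.3, 244.7] lo [ 442.4 -289.4    1.6] hi [ 540.  -188.6   55.9]
ipa_bottle 0.98 [218.6, 212.3, 257.3, 286.0] lo [664.1 -55.4   6.3] hi [713.9  -9.3 120.6]
tip_tin 0.86 [194.3, 323.8, 234.9, 366.0] lo [634.   99.9  -0.3] hi [692.4 158.7  25.9]
solder_spool 0.8 [267.8, 218.7, 290.2, 242.1] lo [ 648.8 -180.4   -0.6] hi [ 688.6 -142.    27. ]
[182.2 597.8 231.3] [ 1.  -0.1  0.  -0. ] 0.8 [-0.3  0.4  0.6]
```

Run:
```python
import cv2,numpy as np
t=cv2.imread("pics/top0.png")[130:370,180:500];s=cv2.imread("pics/side0.png")[170:440,170:470]
cv2.imwrite("pics/top0c.png",cv2.resize(t,(800,600),interpolation=3));cv2.imwrite("pics/side0c.png",cv2.resize(s,(660,594),interpolation=3))
```

```text
(no output)
```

View pics/top0c.png

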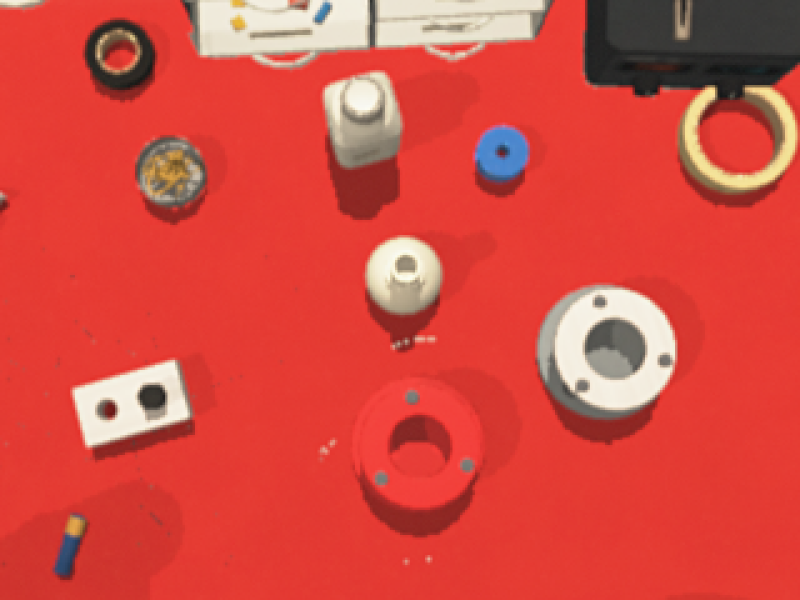

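View pics/side0c.png

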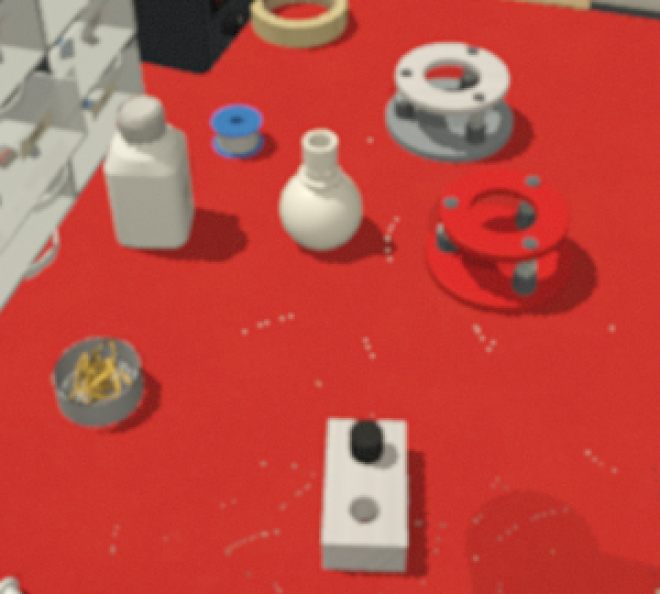

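Two things have the cradle's shape. The red one is at top-view pixel (347,307). The other, at (426,270), has a grey base, a bare aluminium ring and dark cups, so it is the one meant; the enlarged crop confirms this. The stopper is the black head at (241,288), in the stand's right-hand hole. The open-necked flask is at (341,238).

```bash
cat > m.py <<'E'
from h import *
np.set_printoptions(precision=1,suppress=True)
def cast(im,uv,z):
    K=im["camera_matrix"];R=im["R"];t=im["t"]
    d=R.T@np.linalg.inv(K)@np.array([uv[0],uv[1],1.]);o=-R.T@t
    return o+d*(z-o[2])/d[2]
def circ(q):
    h=cv2.convexHull(q.astype(np.float32)).reshape(-1,2)
    A=np.c_[2*h,np.ones(len(h))];s=np.linalg.lstsq(A,(h**2).sum(1),rcond=None)[0]
    return s[:2],np.sqrt(s[2]+s[0]**2+s[1]**2)
def near(P,xy,r,z0,z1):
    return (np.hypot(P[...,0]-xy[0],P[...,1]-xy[1])<r)&(P[...,2]>z0)&(P[...,2]<z1)
E
python3 - <<'E'
from m import *
for c in ["top","side"]:
    im=eyes.get_image(c);P=pts(im);g=im["frame"].astype(int)
    for n,xy,r,z0,z1 in [("ring",(494,-238),62,48,62),("neck",(563,-70),30,88,103),("head",(458,150),60,40,56)]:
        m=near(P,xy,r,z0,z1);q=P[m]
        print(c,n,len(q),"z",np.nanmedian(q[:,2]),"circ",*circ(q[:,:2]),"mean",q.mean(0))
    m=near(P,(462,160),70,15,60)&(g.sum(-1)<170)
    m=m.astype(np.uint8);n,l,st,ce=cv2.connectedComponentsWithStats(m)
    for i in range(1,n):
        if st[i,4]>20: print("black",st[i],ce[i],cast(im,ce[i],48),cast(im,ce[i],40))
    st=near(P,(462,162),70,22,34);v=cv2.minAreaRect(P[st][:,:2].astype(np.float32));print("stand",v)
    # flask lip: bright hole ellipse
    m=nets.masks_of("flask",im)[0]
    l=near(P,(563,-70),45,-5,60);print("globe",*circ(P[m["region"]&l][:,:2]))
E
```

```text
top ring 1351 z 54.64835351709646 circ [ 494.5 -243. ] 49.400605970157095 mean [ 494.1 -242.8   54.7]
top neck 68 z 94.77858069699062 circ [563.9 -71.7] 12.50828276837362 mean [563.6 -71.5  94.8]
top head 98 z 47.539325183487996 circ [467.1 143.2] 10.878006729314894 mean [467.1 142.8  47.5]
black [236 285  10   8  67] [240.6 288.5] [465.8 141.5  48. ] [465.9 143.   40. ]
stand ((461.73974609375, 164.0908966064453), (50.117286682128906, 90.96595764160156), 14.527708053588867)
globe [564.6 -71. ] 32.59583248468379
side ring 1012 z 53.718232670562145 circ [ 493.2 -243. ] 49.938067099420024 mean [ 492.3 -239.    53.4]
side neck 129 z 93.20709104066663 circ [563.3 -72.5] 13.370322771766663 mean [562.9 -71.3  92.8]
side head 217 z 46.800666400360306 circ [466.1 143.3] 11.407698817794683 mean [465.9 144.7  46.4]
black [330 362  14  18 203] [336.2 370.7] [464.7 150.9  48. ] [466.1 145.3  40. ]
stand ((461.3304443359375, 163.042724609375), (50.03119659423828, 92.4796142578125), 14.283595085144043)
globe [561.4 -70. ] 31.353985498231793
```

```bash
cat > d.py <<'E'
import sys,json
from m import *
from scipy.spatial.transform import Rotation as Ro
s=arm.read_state();R=Ro.from_quat(s["ee_rot"]);p=np.array(s["position"])
print("clk",s["clock"],p,"F",np.array(s["contact_force"]),"w",s["gripper_width"],s["grasp_force"])
print("x",R.as_matrix()[:,0].round(3),"y",R.as_matrix()[:,1].round(3),"z",R.as_matrix()[:,2].round(4))
for w in json.loads(sys.argv[1]) if len(sys.argv)>1 else []:
    w=np.array(w);dt=R.inv().apply(w-p);print(w,"tool delta /25:",(dt/25).round(3));p=w
# turn that makes tool point straight down
ax=np.cross(R.as_matrix()[:,2],[0,0,-1]);print("level turn/6deg",(np.degrees(R.inv().apply(ax))/6).round(3))
E
python3 d.py '[[270,320,231],[466.8,143.2,150],[466.8,143.2,60],[466.8,143.2,31]]'
```

```text
clk 1.0 [182.2 597.8 231.3] F [0.7 0.1 0.4] w 85.63209363745534 0.0
x [ 1.  -0.3  0. ] y [-0.3 -1.  -0. ] z [ 0.  0. -1.]
[270 320 231] tool delta /25: [6.6 9.6 0. ]
[466.8 143.2 150. ] tool delta /25: [9.6 4.5 3.2]
[466.8 143.2  60. ] tool delta /25: [-0.   0.   3.6]
[466.8 143.2  31. ] tool delta /25: [-0.   0.   1.2]
level turn/6deg [-0. -0. -0.]
```

>>> apply_moves(delta_rot=[[0, 0, 0], [0, 0, 0], [0, 0, 0], [0, 0, 0], [0, 0, 0], [0, 0, 0], [0, 0, 0], [0, 0, 0], [0, 0, 0], [0, 0, 0], [0, 0, 0], [0, 0, 0], [0, 0, 0], [0, 0, 0]], xyz=[[0.55, 0.8, 0], [0.55, 0.8, 0], [0.55, 0.8, 0], [0.55, 0.8, 0], [0.55, 0.8, 0], [0.55, 0.8, 0], [0.55, 0.8, 0], [0.55, 0.8, 0], [0.55, 0.8, 0], [0.55, 0.8, 0], [0.55, 0.8, 0], [0.55, 0.8, 0], [0, 0, 0], [0, 0, 0]], hand=[-1, -1, -1, -1, -1, -1, -1, -1, -1, -1, -1, -1, -1, -1])

```text
clock: 2.17
position: [270.3, 319.5, 231.8]
ee_rot: [0.989, -0.148, 0.0, -0.001]
contact_force: [0.1, 0.7, -0.5]
gripper_width: 85.4
grasp_force: 0.0
```

```bash
sed -i 's/^s=arm/np.set_printoptions(precision=3,suppress=True);s=arm/' d.py; python3 d.py '[[466.8,143.2,130],[466.8,143.2,60],[466.8,143.2,31]]'
```

```text
clk 2.1667 [270.317 319.475 231.815] F [ 0.111  0.669 -0.504] w 85.35144411835148 0.0
x [ 0.956 -0.293  0.   ] y [-0.293 -0.956 -0.001] z [ 0.001  0.001 -1.   ]
[466.8 143.2 130. ] tool delta /25: [9.58  4.446 4.067]
[466.8 143.2  60. ] tool delta /25: [-0.     0.004  2.8  ]
[466.8 143.2  31. ] tool delta /25: [-0.     0.002  1.16 ]
level turn/6deg [-0.014 -0.001  0.   ]
```

>>> apply_moves(delta_rot=[[0, 0, 0], [0, 0, 0], [0, 0, 0], [0, 0, 0], [0, 0, 0], [0, 0, 0], [0, 0, 0], [0, 0, 0], [0, 0, 0], [0, 0, 0], [0, 0, 0], [0, 0, 0], [0, 0, 0], [0, 0, 0]], xyz=[[0.8, 0.37, 0.34], [0.8, 0.37, 0.34], [0.8, 0.37, 0.34], [0.8, 0.37, 0.34], [0.8, 0.37, 0.34], [0.8, 0.37, 0.34], [0.8, 0.37, 0.34], [0.8, 0.37, 0.34], [0.8, 0.37, 0.34], [0.8, 0.37, 0.34], [0.8, 0.37, 0.34], [0.8, 0.37, 0.34], [0, 0, 0], [0, 0, 0]], hand=[0, 0, 0, 0, 0, 0, 0, 0, 0, 0, 0, 0, 0, 0])

```text
clock: 3.33
position: [467.9, 144.0, 128.5]
ee_rot: [0.989, -0.148, -0.0, 0.001]
contact_force: [0.0, -0.6, -0.2]
gripper_width: 42.6
grasp_force: 0.0
```

```bash
python3 d.py '[[466.8,143.2,60],[466.8,143.2,32]]'; python3 -c "
from m import *
im=eyes.get_image('side');f=im['frame'][260:420,240:450];cv2.imwrite('pics/s1.png',cv2.resize(f,(788,600),interpolation=2)[...,::-1])"
```

```text
clk 3.3333 [467.922 144.043 128.458] F [ 0.044 -0.599 -0.154] w 42.63905842139208 0.0
x [ 0.956 -0.293 -0.001] y [-0.293 -0.956  0.001] z [-0.001 -0.001 -1.   ]
[466.8 143.2  60. ] tool delta /25: [-0.031  0.042  2.738]
[466.8 143.2  32. ] tool delta /25: [ 0.001 -0.001  1.12 ]
level turn/6deg [ 0.012  0.008 -0.   ]
```

View pics/s1.png

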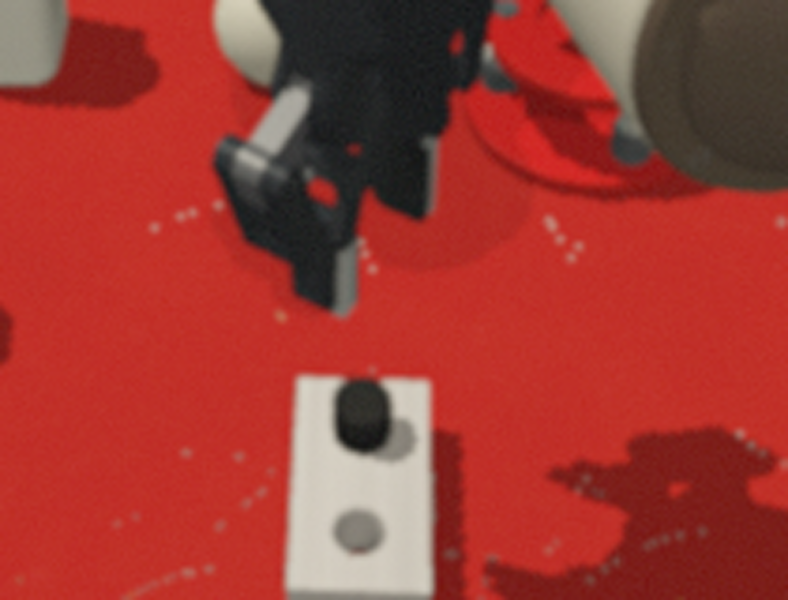

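The fingers are open over the black head at crop pixel (362,412), with the stand below. Next: descend and grip.

>>> apply_moves(delta_rot=[[0, 0, 0], [0, 0, 0], [0, 0, 0], [0, 0, 0], [0, 0, 0], [0, 0, 0], [0, 0, 0], [0, 0, 0], [0, 0, 0], [0, 0, 0], [0, 0, 0], [0, 0, 0], [0, 0, 0], [0, 0, 0], [0, 0, 0], [0, 0, 0]], xyz=[[-0.03, 0.04, 0.6], [0, 0, 0.6], [0, 0, 0.6], [0, 0, 0.6], [0, 0, 0.6], [0, 0, 0.4], [0, 0, 0.25], [0, 0, 0.2], [0, 0, 0], [0, 0, 0], [0, 0, 0], [0, 0, 0], [0, 0, 0], [0, 0, 0], [0, 0, 0], [0, 0, 0]], hand=[0, 0, 0, 0, 0, 0, 0, 0, 0, 0, 1, 1, 1, 1, 1, 1])

```text
clock: 4.72
position: [466.9, 143.7, 33.9]
ee_rot: [0.989, -0.147, 0.001, -0.001]
contact_force: [-1.0, 0.4, 6.3]
gripper_width: 20.5
grasp_force: 58.8
```

>>> apply_moves(delta_rot=[[0, 0, 0], [0, 0, 0], [0, 0, 0], [0, 0, 0], [0, 0, 0], [0, 0, 0], [0, 0, 0], [0, 0, 0], [0, 0, 0], [0, 0, 0], [0, 0, 0]], xyz=[[0, 0, -0.1], [0, 0, -0.3], [0, 0, -0.6], [0, 0, -0.8], [0, 0, -0.8], [0, 0, -0.8], [0, 0, -0.8], [0, 0, -0.6], [0, 0, -0.4], [0, 0, 0], [0, 0, 0]], hand=[1, 1, 1, 1, 1, 1, 1, 1, 1, 1, 1])

```text
clock: 5.63
position: [466.1, 143.2, 163.4]
ee_rot: [0.989, -0.148, 0.0, -0.0]
contact_force: [-0.5, 0.4, -0.0]
gripper_width: 20.2
grasp_force: 58.7
```

```bash
python3 d.py '[[563.7,-71.8,165]]'; python3 -c "
from m import *
im=eyes.get_image('side');f=im['frame'][230:400,240:460];cv2.imwrite('pics/s2.png',cv2.resize(f,(776,600),interpolation=2)[...,::-1])"
```

```text
clk 5.6333 [466.06  143.219 163.409] F [-0.49   0.366 -0.015] w 20.173310157518262 58.712890018941835
x [ 0.956 -0.292  0.   ] y [-0.292 -0.956 -0.001] z [ 0.001  0.001 -1.   ]
[563.7 -71.8 165. ] tool delta /25: [ 6.246  7.086 -0.069]
level turn/6deg [-0.009 -0.003 -0.   ]
```

View pics/s2.png

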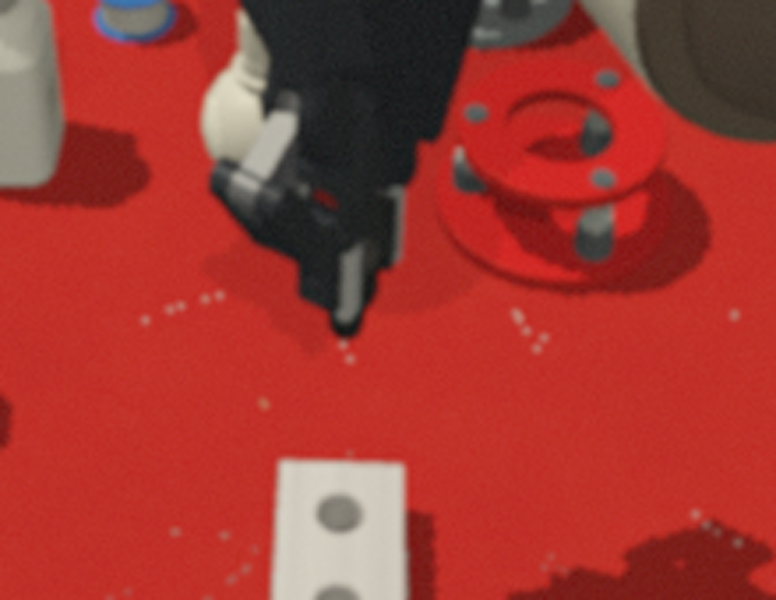

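Run:
```python
from m import *
im=eyes.get_image('side');p=np.array(arm.read_state()["position"])
for dz in [0,-6,-26]:
    c=im["R"]@(p+[0,0,dz])+im["t"];u=im["camera_matrix"]@c/c[2];print(dz,u[:2],((u[0]-240)*3.527,(u[1]-230)*3.53),"mm/px",c[2]/im["camera_matrix"][0,0])
P=pts(im);m=near(P,p[:2],30,110,175);vs,us=np.nonzero(m)
for v in range(300,330): 
    r=m[v]
    if r.any(): i=np.nonzero(r)[0];print(v,i.min(),i.max(),P[v,i].mean(0),im["frame"][v,i].mean(0))
t=eyes.get_image('top');f=t["frame"][240:340,190:300];c=t["R"]@(p)+t["t"];print(t["camera_matrix"]@c/c[2])
cv2.imwrite('pics/t2.png',np.hstack([cv2.resize(f,(390,355),interpolation=2),cv2.resize(im["frame"][280:340,300:366],(390,355),interpolation=2)])[...,::-1])
```

```text
0 [338.5 309.4] (np.float64(347.56349665215293), np.float64(280.349710975877)) mm/px 1.2414918444335692
-6 [338.5 312.7] (np.float64(347.28039513311955), np.float64(291.95560473199396)) mm/px 1.2489893051661167
-26 [338.2 323.4] (np.float64(346.36078887288), np.float64(329.6553408204789)) mm/px 1.2739808409412745
300 348 354 [452.6 133.1 172.9] [71.6 52.4 49.2]
301 344 354 [453.2 134.6 172.5] [69.  54.3 50.3]
302 344 354 [453.9 135.5 171.5] [62.1 50.6 46.5]
303 346 353 [452.6 135.9 170.4] [62.5 51.3 47.3]
304 348 352 [452.9 135.3 167.9] [55.6 42.  39. ]
305 347 352 [453.2 136.8 167.7] [67.7 38.  35.7]
306 347 351 [453.7 137.1 165.9] [87.4 31.2 28.6]
307 345 347 [455.5 145.5 172.3] [58.  30.7 27.7]
308 344 347 [455.8 146.7 171.7] [56.5 29.8 28. ]
309 343 347 [456.4 146.9 170. ] [54.2 31.2 29.6]
310 343 347 [456.1 147.6 169. ] [54.6 32.6 29.8]
311 343 347 [456.2 147.3 166.9] [54.6 33.4 30.8]
312 329 347 [458.9 149.4 166.4] [53.3 32.8 31.5]
313 325 347 [463.3 154.5 168.6] [62.2 43.6 41.5]
314 325 346 [465.2 158.3 170.3] [66.3 52.1 49.7]
315 326 346 [463.8 158.6 169.2] [78.8 59.8 57.2]
316 328 345 [463.2 160.5 169.7] [77.3 58.9 56.4]
317 330 344 [462.7 160.8 168.4] [83.1 63.1 58.9]
318 332 344 [461.9 158.7 164.5] [92.8 68.9 64.4]
319 333 343 [462.9 154.7 158.2] [90.6 73.7 68.8]
320 333 343 [464.  150.4 151.3] [85.9 64.3 59.8]
321 334 343 [463.9 147.8 146.7] [68.  49.2 45.5]
322 334 343 [463.9 147.8 144.8] [54.8 33.3 30.7]
323 334 343 [464.1 146.9 141.8] [55.6 29.6 25.8]
324 335 342 [463.9 147.4 140.5] [54.9 27.1 24.6]
325 335 341 [464.6 147.3 138.3] [89.9 33.1 29. ]
326 337 340 [464.  147.  136.2] [132.   52.2  45.2]
[228.1 288.1   1. ]
```

View pics/t2.png

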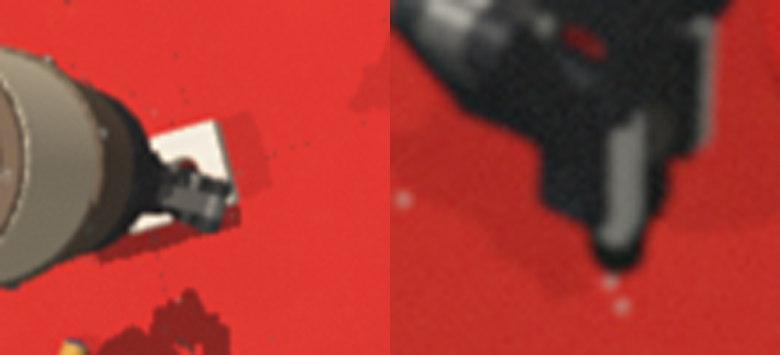

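The stopper is held upright below the fingers. The plug tip is at side pixel (338,325), matching TCP −26 mm. Next: move over the flask.

>>> apply_moves(delta_rot=[[0, 0, 0], [0, 0, 0], [0, 0, 0], [0, 0, 0], [0, 0, 0], [0, 0, 0], [0, 0, 0], [0, 0, 0], [0, 0, 0], [0, 0, 0], [0, 0, 0], [0, 0, 0], [0, 0, 0], [0, 0, 0], [0, 0, 0]], xyz=[[0.3, 0.35, 0], [0.5, 0.57, 0], [0.6, 0.68, 0], [0.6, 0.68, 0], [0.6, 0.68, 0], [0.6, 0.68, 0], [0.6, 0.68, 0], [0.6, 0.68, 0], [0.6, 0.68, 0], [0.6, 0.68, 0], [0.4, 0.45, 0], [0.25, 0.28, 0], [0, 0, 0.5], [0, 0, 0.5], [0, 0, 0]], hand=[1, 1, 1, 1, 1, 1, 1, 1, 1, 1, 1, 1, 1, 1, 1])

```text
clock: 7.03
position: [561.9, -72.3, 134.9]
ee_rot: [0.989, -0.148, -0.003, 0.0]
contact_force: [-0.6, -0.0, -0.9]
gripper_width: 20.6
grasp_force: 58.7
```

```bash
python3 d.py '[[563.7,-71.8,130]]'
python3 - <<'E'
from m import *
p=np.array(arm.read_state()["position"]);im=eyes.get_image('side')
pr=lambda x:(lambda u:(u[:2]/u[2]))(im["camera_matrix"]@(im["R"]@x+im["t"]))
print("tip",pr(p-[0,0,26]),"mouth",pr(np.array([563.7,-71.8,96])))
P=pts(im);m=near(P,(563.7,-71.8),30,68,103);q=P[m];print(len(q),*circ(q[q[:,2]<95][:,:2]),q.mean(0))
for v in range(225,262,2):
  i=np.nonzero(m[v])[0]
  if len(i): print(v,i.min(),i.max(),P[v,i,2].mean())
a,b=pr(np.array([563.7,-71.8,100])).astype(int)
f=im["frame"][b-40:b+35,a-50:a+50];cv2.imwrite('pics/s3.png',cv2.resize(f,(800,600),interpolation=2)[...,::-1]);print(a-50,b-40)
E
```

```text
clk 7.0333 [561.9   -72.328 134.93 ] F [-0.623 -0.01  -0.888] w 20.609006474743726 58.729031783295795
x [ 0.956 -0.293 -0.006] y [-0.293 -0.956  0.002] z [-0.006  0.    -1.   ]
[563.7 -71.8 130. ] tool delta /25: [ 0.064 -0.042  0.197]
level turn/6deg [0.018 0.06  0.   ]
tip [315.8 227.1] mouth [314.8 233.2]
293 [563. -72.] 13.291845653417404 [562.2 -68.6  84.9]
229 313 318 94.42787603865224
231 309 321 93.83237588915055
233 308 322 91.25237775223893
235 308 322 88.15886062714843
237 308 322 94.01136535628848
239 308 322 90.17066960318957
241 308 322 86.09553889521077
243 308 322 81.06911034864417
245 308 323 76.26695256787241
247 310 322 73.60926598898308
249 310 319 69.94550092994396
251 315 315 68.11249316945569
264 191
```

View pics/s3.png

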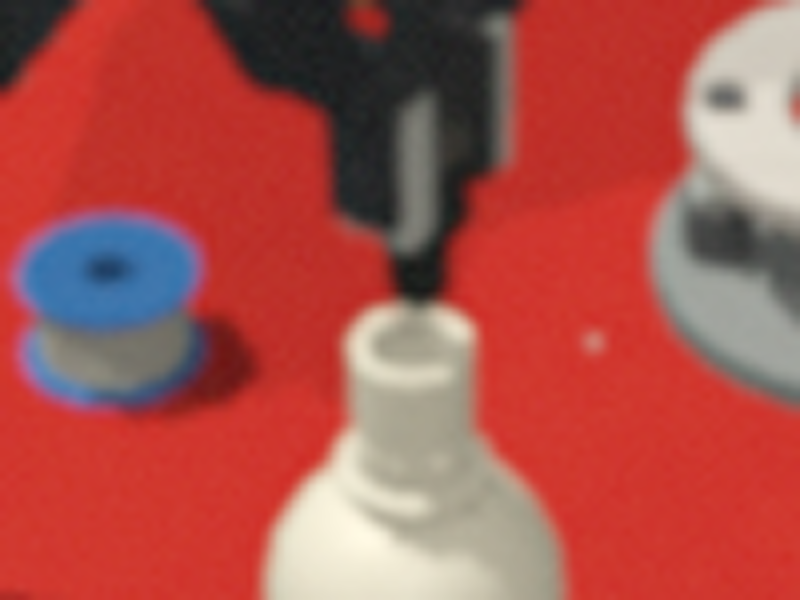

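Side view: the plug tip (316,228) is just above the mouth, whose centre is at (315,234). It needs about +1.7 mm in x, then a slow descent.

>>> apply_moves(delta_rot=[[0, 0.06, 0], [0, 0, 0], [0, 0, 0], [0, 0, 0], [0, 0, 0], [0, 0, 0], [0, 0, 0]], xyz=[[0.055, -0.055, 0], [0, 0, 0], [0, 0, 0.25], [0, 0, 0.2], [0, 0, 0.15], [0, 0, 0.1], [0, 0, 0]], hand=[1, 1, 1, 1, 1, 1, 1])

```text
clock: 7.67
position: [565.4, -70.9, 119.7]
ee_rot: [0.989, -0.147, 0.002, 0.001]
contact_force: [-0.0, -0.3, -0.3]
gripper_width: 20.3
grasp_force: 58.7
```

```bash
python3 d.py '[[563.6,-71.4,102]]'
```

```text
clk 7.6667 [565.353 -70.927 119.706] F [-0.044 -0.283 -0.253] w 20.283469132416585 58.72966066701338
x [ 0.957 -0.291  0.005] y [-0.291 -0.957  0.001] z [ 0.004 -0.002 -1.   ]
[563.6 -71.4 102. ] tool delta /25: [-0.065  0.038  0.708]
level turn/6deg [ 0.006 -0.045 -0.   ]
```

>>> apply_moves(delta_rot=[[0, 0, 0], [0, 0, 0]], xyz=[[0, 0, 0], [0, 0, 0]], hand=[1, 1])

```text
clock: 7.83
position: [566.0, -71.0, 120.7]
ee_rot: [0.989, -0.147, 0.003, 0.0]
contact_force: [-0.6, -0.7, -0.6]
gripper_width: 20.3
grasp_force: 58.7
```

```bash
python3 d.py '[[563.6,-71.4,102]]';  python3 - <<'E'
from m import *
im=eyes.get_image('side')
f=im["frame"][201:261,274:354];cv2.imwrite('pics/s4.png',cv2.resize(f,(800,600),interpolation=2)[...,::-1])
E
python3 d.py
```

```text
clk 7.8333 [565.962 -70.959 120.669] F [-0.572 -0.735 -0.59 ] w 20.254537575235666 58.72780015692115
x [ 0.957 -0.292  0.006] y [-0.292 -0.957  0.   ] z [ 0.006 -0.002 -1.   ]
[563.6 -71.4 102. ] tool delta /25: [-0.09   0.044  0.746]
level turn/6deg [ 0.    -0.061 -0.   ]
clk 7.8833 [565.99  -70.932 120.76 ] F [ 0.033  0.515 -0.237] w 20.311691350240277 58.72778730816208
x [ 0.957 -0.291  0.007] y [-0.291 -0.957 -0.   ] z [ 0.006 -0.002 -1.   ]
level turn/6deg [-0.001 -0.063  0.   ]
```

View pics/s4.png

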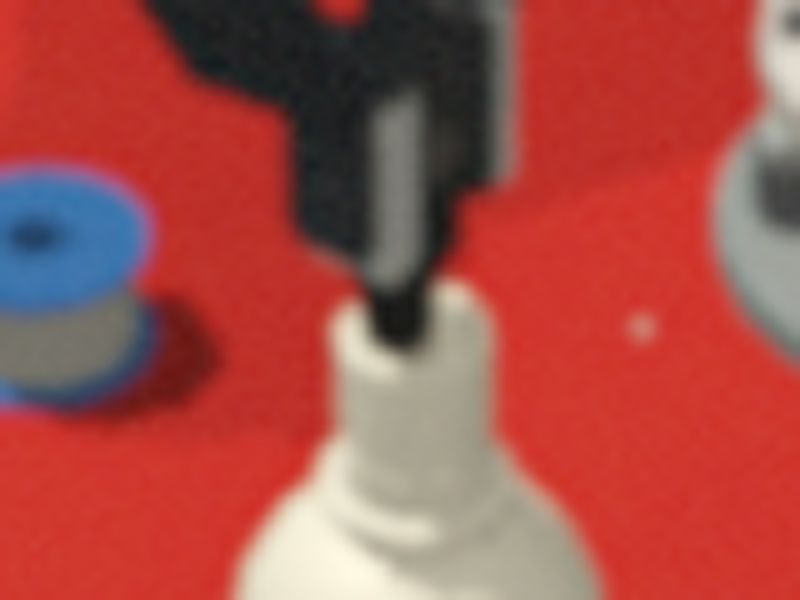

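The earlier reading was still settling. The plug column (398) is about 2.2 mm past the mouth centre (412) in +x, so I shift back, level the tool and go in slowly.

>>> apply_moves(delta_rot=[[0, -0.06, 0], [0, 0, 0], [0, 0, 0], [0, 0, 0], [0, 0, 0], [0, 0, 0], [0, 0, 0], [0, 0, 0], [0, 0, 0], [0, 0, 0], [0, 0, 0], [0, 0, 0]], xyz=[[-0.09, 0.027, 0], [0, 0, 0], [0, 0, 0], [0, 0, 0.08], [0, 0, 0.08], [0, 0, 0.08], [0, 0, 0.08], [0, 0, 0.08], [0, 0, 0.08], [0, 0, 0], [0, 0, 0], [0, 0, 0]], hand=[1, 1, 1, 1, 1, 1, 1, 1, 1, 1, 1, 1])

```text
clock: 8.88
position: [563.6, -70.9, 108.6]
ee_rot: [0.989, -0.147, 0.0, 0.0]
contact_force: [0.1, -0.1, -0.5]
gripper_width: 20.1
grasp_force: 58.7
```

```bash
python3 d.py '[[563.7,-71.2,101]]';  python3 - <<'E'
from m import *
im=eyes.get_image('side')
P=pts(im);m=near(P,(563.7,-71.2),32,55,92);q=P[m];print(circ(q[q[:,2]>68][:,:2]))
f=im["frame"][201:261,274:354];cv2.imwrite('pics/s5.png',cv2.resize(f,(800,600),interpolation=2)[...,::-1])
E
```

```text
clk 8.8833 [563.588 -70.904 108.575] F [ 0.088 -0.111 -0.547] w 20.113718168786303 58.73112188070081
x [ 0.957 -0.291  0.   ] y [-0.291 -0.957 -0.   ] z [ 0. -0. -1.]
[563.7 -71.2 101. ] tool delta /25: [0.008 0.01  0.303]
level turn/6deg [-0.    -0.001  0.   ]
(array([562.4, -70.2]), np.float64(12.29884541421808))
```

View pics/s5.png

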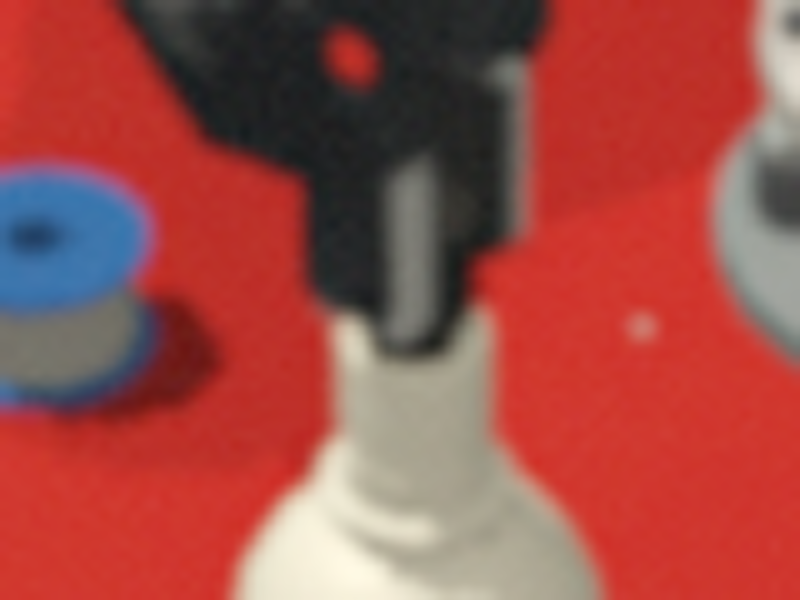

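The plug is inside the mouth with no side force, so I continue down.

>>> apply_moves(delta_rot=[[0, 0, 0], [0, 0, 0], [0, 0, 0], [0, 0, 0], [0, 0, 0], [0, 0, 0], [0, 0, 0]], xyz=[[0, 0, 0.06], [0, 0, 0.06], [0, 0, 0.05], [0, 0, 0.04], [0, 0, 0.04], [0, 0, 0], [0, 0, 0]], hand=[1, 1, 1, 1, 1, 1, 1])

```text
clock: 9.52
position: [563.5, -70.9, 102.2]
ee_rot: [0.989, -0.147, -0.0, 0.0]
contact_force: [-0.0, -0.5, 0.1]
gripper_width: 20.5
grasp_force: 58.7
```

>>> apply_moves(delta_rot=[[0, 0, 0], [0, 0, 0], [0, 0, 0], [0, 0, 0]], xyz=[[0, 0, 0.04], [0, 0, 0.04], [0, 0, 0], [0, 0, 0]], hand=[1, 1, 1, 1])

```text
clock: 9.85
position: [564.5, -71.0, 102.1]
ee_rot: [0.989, -0.147, 0.001, 0.0]
contact_force: [-1.4, -0.4, 6.4]
gripper_width: 20.2
grasp_force: 59.5
```

>>> apply_moves(delta_rot=[[0, 0, 0], [0, 0, 0], [0, 0, 0]], xyz=[[0, 0, 0.03], [0, 0, 0.03], [0, 0, 0]], hand=[1, 1, 1])

```text
clock: 10.1
position: [565.5, -71.0, 102.0]
ee_rot: [0.989, -0.147, 0.003, 0.0]
contact_force: [-2.9, 0.8, 12.9]
gripper_width: 20.2
grasp_force: 60.1
```

Seated: TCP z holds at 102 as the push rises to 13 N, which matches head-on-lip. Next: relieve the push, let go, and lower to the neck.

>>> apply_moves(delta_rot=[[0, 0, 0], [0, 0, 0], [0, 0, 0], [0, 0, 0], [0, 0, 0], [0, 0, 0], [0, 0, 0]], xyz=[[0, 0, -0.05], [0, 0, -0.05], [0, 0, 0], [0, 0, 0], [0, 0, 0], [0, 0, 0], [0, 0, 0]], hand=[1, 1, 1, 0.1, 0.0, 0.0, 0.0])

```text
clock: 10.68
position: [563.2, -70.9, 100.7]
ee_rot: [0.989, -0.147, -0.001, 0.0]
contact_force: [0.1, -0.5, 0.0]
gripper_width: 42.7
grasp_force: 0.0
```

```bash
python3 d.py '[[563.7,-71.2,67.5]]';  python3 - <<'E'
from m import *
im=eyes.get_image('side')
f=im["frame"][191:266,264:364];cv2.imwrite('pics/s6.png',cv2.resize(f,(800,600),interpolation=2)[...,::-1])
E
```

```text
clk 10.6833 [563.23  -70.904 100.71 ] F [ 0.062 -0.468  0.036] w 42.651342576371675 0.0
x [ 0.957 -0.292 -0.001] y [-0.292 -0.957  0.   ] z [-0.001  0.    -1.   ]
[563.7 -71.2  67.5] tool delta /25: [0.023 0.005 1.328]
level turn/6deg [0.003 0.009 0.   ]
```

View pics/s6.png

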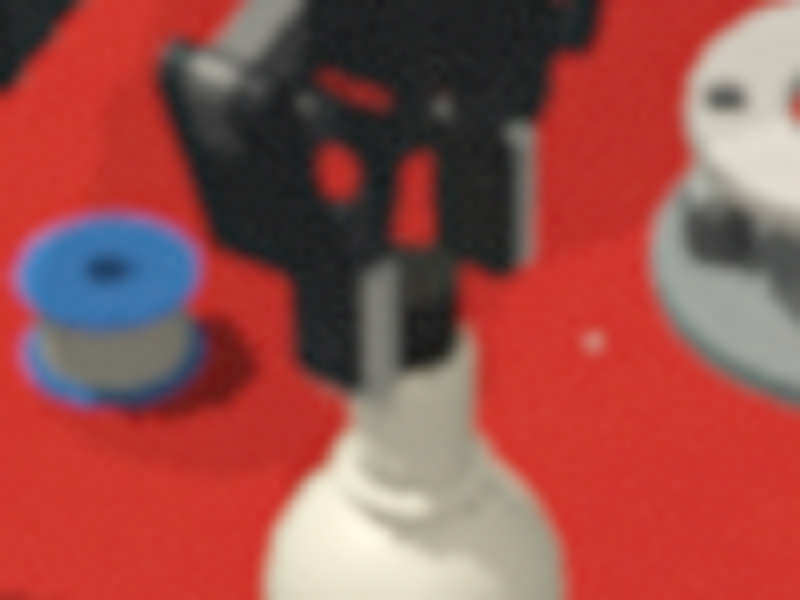

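The black head sits flush on the lip (crop ~(430,365)) and the fingers are clear of it. Next: lower to the neck and grip.

>>> apply_moves(delta_rot=[[0, 0, 0], [0, 0, 0], [0, 0, 0], [0, 0, 0], [0, 0, 0], [0, 0, 0], [0, 0, 0], [0, 0, 0], [0, 0, 0], [0, 0, 0], [0, 0, 0], [0, 0, 0], [0, 0, 0]], xyz=[[0.02, 0, 0.2], [0, 0, 0.25], [0, 0, 0.25], [0, 0, 0.25], [0, 0, 0.2], [0, 0, 0.1], [0, 0, 0.05], [0, 0, 0], [0, 0, 0], [0, 0, 0], [0, 0, 0], [0, 0, 0], [0, 0, 0]], hand=[0, 0, 0, 0, 0, 0, 0, 0, 0, 1, 1, 1, 1])

```text
clock: 11.82
position: [564.3, -71.2, 69.4]
ee_rot: [0.989, -0.147, 0.0, 0.0]
contact_force: [-0.2, -0.2, 3.3]
gripper_width: 24.4
grasp_force: 58.9
```

>>> apply_moves(delta_rot=[[0, 0, 0], [0, 0, 0], [0, 0, 0], [0, 0, 0], [0, 0, 0], [0, 0, 0], [0, 0, 0], [0, 0, 0], [0, 0, 0], [0, 0, 0], [0, 0, 0], [0, 0, 0], [0, 0, 0], [0, 0, 0]], xyz=[[0, 0, -0.1], [0, 0, -0.1], [0, 0, -0.2], [0, 0, -0.3], [0, 0, -0.4], [0, 0, -0.5], [0, 0, -0.5], [0, 0, -0.5], [0, 0, -0.5], [0, 0, -0.4], [0, 0, -0.3], [0, 0, -0.1], [0, 0, 0], [0, 0, 0]], hand=[1, 1, 1, 1, 1, 1, 1, 1, 1, 1, 1, 1, 1, 1])

```text
clock: 12.98
position: [563.6, -71.0, 165.9]
ee_rot: [0.989, -0.147, -0.0, -0.0]
contact_force: [-0.8, -0.4, -2.3]
gripper_width: 24.3
grasp_force: 58.9
```

```bash
python3 d.py '[[494,-242.8,165]]';  python3 - <<'E'
from m import *
p=np.array(arm.read_state()["position"])
for c in ["side","top"]:
  im=eyes.get_image(c);P=pts(im)
  for d in nets.masks_of("flask",im)[:1]+nets.masks_of("stopper",im)[:1]:
    q=P[d["region"]];q=q[~np.isnan(q[:,0])];print(c,d["score"],np.percentile(q,2,axis=0),np.percentile(q,98,axis=0))
  m=near(P,(494,-243),62,48,62);print("ring",*circ(P[m][:,:2]))
im=eyes.get_image("side")
u=im["camera_matrix"]@(im["R"]@(p-[0,0,43])+im["t"]);u=u[:2]/u[2];print("globe centre expected",u)
E
```

```text
clk 12.9833 [563.6   -71.004 165.911] F [-0.784 -0.441 -2.265] w 24.344995465476043 58.925011809915304
x [ 0.957 -0.292 -0.001] y [-0.292 -0.957  0.   ] z [-0.001  0.    -1.   ]
[ 494.  -242.8  165. ] tool delta /25: [-0.658  7.385  0.037]
level turn/6deg [ 0.     0.008 -0.   ]
ring [ 493.2 -243.5] 49.97894027434775
top 0.72 [528.8 -97.1  -0.2] [553.6 -43.4 291.3]
ring [ 494.7 -243.2] 49.464355212221164
globe centre expected [314.5 220.7]
```

The flask is lifted, with about 2 N on the wrist. Next: carry it to the cradle at (494,−243).

>>> apply_moves(delta_rot=[[0, 0, 0], [0, 0, 0], [0, 0, 0], [0, 0, 0], [0, 0, 0], [0, 0, 0], [0, 0, 0], [0, 0, 0], [0, 0, 0], [0, 0, 0], [0, 0, 0], [0, 0, 0], [0, 0, 0], [0, 0, 0], [0, 0, 0], [0, 0, 0], [0, 0, 0], [0, 0, 0], [0, 0, 0], [0, 0, 0]], xyz=[[0, 0.2, 0], [-0.03, 0.35, 0], [-0.05, 0.5, 0], [-0.05, 0.5, 0], [-0.05, 0.5, 0], [-0.05, 0.5, 0], [-0.05, 0.5, 0], [-0.05, 0.5, 0], [-0.05, 0.5, 0], [-0.05, 0.5, 0], [-0.05, 0.5, 0], [-0.05, 0.5, 0], [-0.05, 0.5, 0], [-0.05, 0.5, 0], [-0.03, 0.4, 0], [0, 0.3, 0], [0, 0.15, 0], [0, 0, 0], [0, 0, 0], [0, 0, 0]], hand=[1, 1, 1, 1, 1, 1, 1, 1, 1, 1, 1, 1, 1, 1, 1, 1, 1, 1, 1, 1])

```text
clock: 15.0
position: [494.5, -242.9, 166.3]
ee_rot: [0.989, -0.147, 0.0, -0.0]
contact_force: [-0.1, -0.2, -2.3]
gripper_width: 24.3
grasp_force: 58.9
```

```bash
python3 d.py '[[494,-243.1,122]]';  python3 - <<'E'
from m import *
p=np.array(arm.read_state()["position"])
im=eyes.get_image("side");P=pts(im)
pr=lambda x:(lambda u:(u[:2]/u[2]))(im["camera_matrix"]@(im["R"]@x+im["t"]))
print("globe",pr(p-[0,0,43.5]),"foot",pr(p-[0,0,69.5]),"ring",pr(np.array([494,-243.1,55])))
m=near(P,p[:2],40,90,130);print(circ(P[m][:,:2]),m.sum());i=np.nonzero(m.any(0))[0];print(i.min(),i.max())
a,b=pr(np.array([494,-243,90])).astype(int)
f=im["frame"][b-55:b+50,a-70:a+70];cv2.imwrite('pics/s7.png',cv2.resize(f,(800,600),interpolation=2)[...,::-1]);print(a-70,b-55)
E
```

```text
clk 15.0 [ 494.489 -242.902  166.293] F [-0.059 -0.161 -2.314] w 24.297658832657465 58.94780019298196
x [ 0.957 -0.291  0.   ] y [-0.291 -0.957 -0.   ] z [ 0.  0. -1.]
[ 494.  -243.1  122. ] tool delta /25: [-0.017  0.013  1.772]
level turn/6deg [-0.001 -0.001 -0.   ]
globe [377.1 173.4] foot [376.2 185.1] ring [375.1 203.1]
(array([ 492.7, -240.9]), np.float64(31.79389192272249)) 362
361 395
306 133
```

View pics/s7.png

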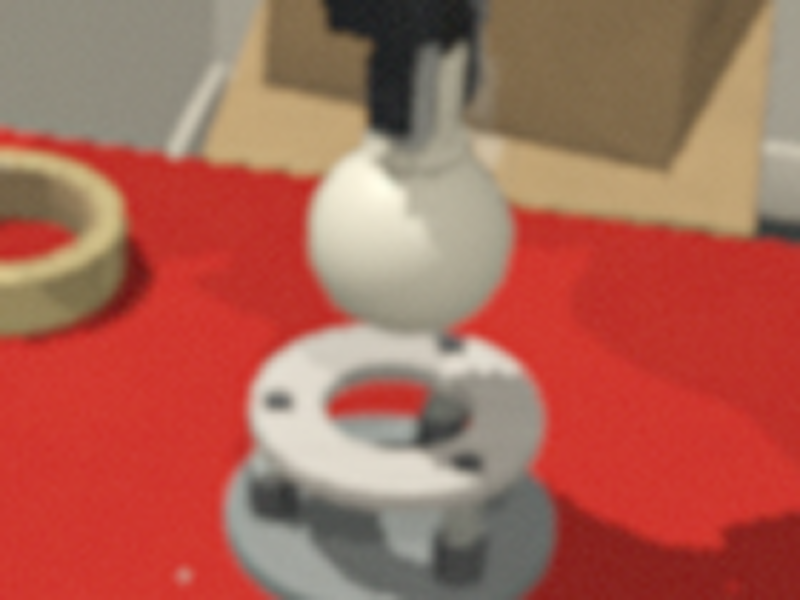

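The globe (377,173) is centred over the aluminium ring on the grey base (375,204) to within a couple of mm. Next: lower gently.

>>> apply_moves(delta_rot=[[0, 0, 0], [0, 0, 0], [0, 0, 0], [0, 0, 0], [0, 0, 0], [0, 0, 0], [0, 0, 0], [0, 0, 0], [0, 0, 0], [0, 0, 0], [0, 0, 0]], xyz=[[-0.02, 0, 0.15], [0, 0, 0.25], [0, 0, 0.3], [0, 0, 0.3], [0, 0, 0.3], [0, 0, 0.2], [0, 0, 0.15], [0, 0, 0.1], [0, 0, 0.05], [0, 0, 0], [0, 0, 0]], hand=[1, 1, 1, 1, 1, 1, 1, 1, 1, 1, 1])

```text
clock: 15.97
position: [494.0, -243.2, 121.6]
ee_rot: [0.989, -0.147, 0.0, 0.0]
contact_force: [-0.7, -0.7, -1.4]
gripper_width: 24.4
grasp_force: 59.0
```

>>> apply_moves(delta_rot=[[0, 0, 0], [0, 0, 0], [0, 0, 0], [0, 0, 0], [0, 0, 0]], xyz=[[0, 0, 0.05], [0, 0, 0.05], [0, 0, 0.05], [0, 0, 0], [0, 0, 0]], hand=[1, 1, 1, 1, 1])

```text
clock: 16.38
position: [494.1, -243.2, 117.7]
ee_rot: [0.989, -0.147, 0.0, 0.0]
contact_force: [1.6, -0.2, -1.4]
gripper_width: 24.5
grasp_force: 59.0
```

>>> apply_moves(delta_rot=[[0, 0, 0], [0, 0, 0], [0, 0, 0], [0, 0, 0]], xyz=[[0, 0, 0.05], [0, 0, 0.05], [0, 0, 0], [0, 0, 0]], hand=[1, 1, 1, 1])

```text
clock: 16.72
position: [494.4, -243.3, 115.7]
ee_rot: [0.989, -0.147, 0.001, 0.0]
contact_force: [-0.4, -0.0, 3.0]
gripper_width: 24.1
grasp_force: 59.5
```

>>> apply_moves(delta_rot=[[0, 0, 0], [0, 0, 0], [0, 0, 0], [0, 0, 0], [0, 0, 0], [0, 0, 0], [0, 0, 0], [0, 0, 0], [0, 0, 0], [0, 0, 0]], xyz=[[0, 0, 0.08], [0, 0, 0.08], [0, 0, 0.08], [0, 0, 0.08], [0, 0, 0.08], [0, 0, 0.08], [0, 0, 0.08], [0, 0, 0.04], [0, 0, 0], [0, 0, 0]], hand=[1, 1, 1, 1, 1, 1, 1, 1, 1, 1])

```text
clock: 17.55
position: [494.6, -243.4, 101.3]
ee_rot: [0.989, -0.147, 0.001, 0.0]
contact_force: [0.1, 0.6, 9.5]
gripper_width: 24.3
grasp_force: 60.2
```

>>> apply_moves(delta_rot=[[0, 0, 0], [0, 0, 0], [0, 0, 0], [0, 0, 0], [0, 0, 0], [0, 0, 0]], xyz=[[0, 0, 0.05], [0, 0, 0.05], [0, 0, 0.05], [0, 0, 0], [0, 0, 0], [0, 0, 0]], hand=[1, 1, 1, 1, 1, 1])

```text
clock: 18.05
position: [494.9, -243.6, 98.8]
ee_rot: [0.989, -0.147, 0.001, 0.001]
contact_force: [-2.7, 1.3, 15.3]
gripper_width: 24.3
grasp_force: 60.7
```

```bash
python3 d.py;  python3 - <<'E'
from m import *
for c in ["side","top"]:
    im=eyes.get_image(c);P=pts(im)
    r=np.hypot(P[...,0]-494,P[...,1]+243);m=(r>36)&(r<48)&(P[...,2]>25)&(P[...,2]<62);print(c,m.sum(),np.nanmedian(P[m][:,2]),np.percentile(P[m][:,2],[20,80,95]))
    for n in ["stopper","ipa_bottle","tip_tin","solder_spool"]:
        for d in nets.masks_of(n,im)[:1]:
            q=P[d["region"]];q=q[~np.isnan(q[:,0])];print(n,round(d["score"],2),np.percentile(q,2,axis=0),np.percentile(q,98,axis=0))
im=eyes.get_image("side");p=np.array(arm.read_state()["position"])
u=im["camera_matrix"]@(im["R"]@p+im["t"]);a,b=(u[:2]/u[2]).astype(int)
f=im["frame"][b-45:b+60,a-70:a+70];cv2.imwrite('pics/s8.png',cv2.resize(f,(800,600),interpolation=2)[...,::-1])
E
```

```text
clk 18.05 [ 494.873 -243.557   98.825] F [-2.662  1.314 15.331] w 24.31136734447175 60.69417670369148
x [ 0.957 -0.29   0.003] y [-0.29  -0.957  0.001] z [ 0.003 -0.002 -1.   ]
level turn/6deg [ 0.008 -0.03   0.   ]
side 425 35.74221510041271 [34.3 36.9 38.6]
stopper 0.53 [ 483.2 -241.3  129.1] [ 486.6 -235.5  143.4]
ipa_bottle 0.71 [664.2 -59.4   5.8] [713.7  -9.4 120.5]
solder_spool 0.9 [ 649.5 -180.4   -0.7] [ 685.6 -141.4   26.9]
top 234 36.96868180673657 [35.4 38.6 40. ]
stopper 0.35 [ 445.4 -270.7    9.1] [ 477.  -151.   398.4]
ipa_bottle 0.86 [665.  -68.9  18.5] [720.1 -12.8 122.7]
tip_tin 0.7 [635.5 102.   -2. ] [692.6 159.3  26.7]
solder_spool 0.82 [ 650.  -179.9    0.5] [ 688.7 -142.4   29. ]
```

View pics/s8.png

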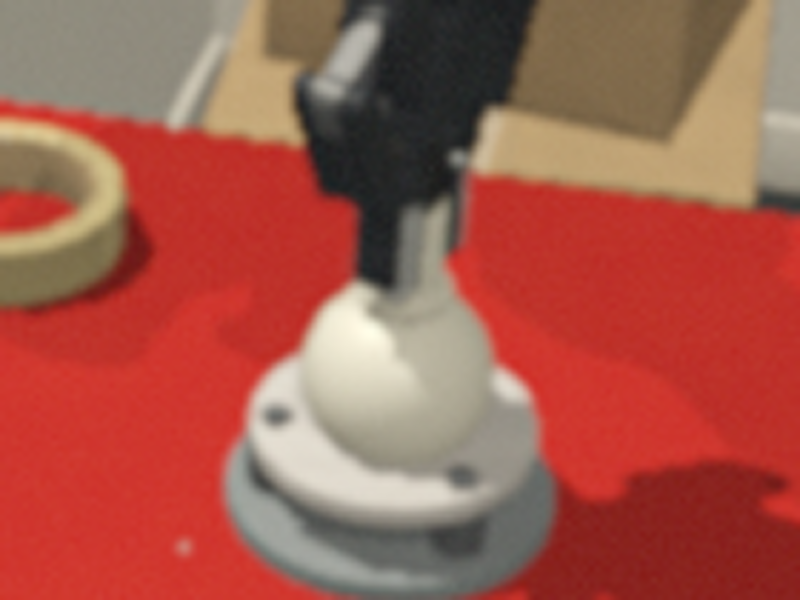

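The flask sits upright in the ring, held by its neck. The ring reads about 18 mm lower in both views, so it is at its stop, and the bystanders have not moved.

```bash
python3 -c "
from bench import arm
print(arm.job_done())"
```

```text
the job is handed in; nothing more can be done
None
```

Handed in at about 18 s: the stopper is home in the flask, and the flask is held by its neck in the grey cradle, pressing the ring down about 18 mm, to its lower stop.

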